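Set the binding-punch width gauge with its thumbwheel

ROBOT

A 7-joint arm with a two-finger parallel gripper is mounted at the origin on the work surface. World frame = base frame: x ahead of the robot, y to its left, z up, the work surface at z = 0. Lengths are in mm, angles in rad, forces in N, time in s.
With the tool pointing down it reaches from about 400 to 900 mm from the base axis. Payload 5.5 kg.
Tool frame: the origin (TCP) lies midway between the tips of the shut fingers; the grasp point (between the pads) lies 19 mm behind it; z points along the fingers, y is the line along which they close (so a half turn about z gives the same grasp; the last joint's range is limited). The gripper opens to 85 mm and grips with 20 to 120 N. Pads are 22 mm wide; open, the fingers measure 114 mm over their backs; the gripper's body (76 mm by 85 mm) begins 54 mm behind the grasp point. The pads swing forward as they close: fully open they stand 13 mm farther back than shut.
Start: joints at [-0.917, 0.501, -0.427, 1.55, 0.221, 1.138, -0.21], TCP at [247.567, 601.008, 231.31] pointing down, gripper open.
Joint ranges: [-2.88, 2.88], [-0.31, 2.03], [-1.54, 1.56], [0.2, 2.42], [-1.41, 4.55], [0.19, 2.02], [-2.57, 2.57]. Speed limits (rad/s): [2.57, 2.57, 3.14, 3.14, 3.14, 3.14, 3.14].

INTERFACE

Orientations are given as [roll, pitch, yaw] about the fixed x, y, z axes, in that order (R = Rz(yaw) Ry(pitch) Rx(roll)).
In Python, from rig import r gives the robot as it stands.
- The arm moves only by the shell command python3 -m pendant 'ROWS' [FORCE]. ROWS is JSON, a list that holds one entry, the list of rows, each a list of 7 numbers: the finger opening in m, from 0 to 0.0854, then the shift along the tool's x, y, z in m, then the turn, a rotation vector about the tool's x, y, z in degrees. A call has 1 to 20 rows; each row shifts and turns the commanded pose from where the row before left it, along the tool's axes as they then stand; what a row does not reach is not made up. A row lasts 1/12 s, in which the tool goes at most 41.7 mm and 7.16 degrees, less where a joint would pass 70% of its speed; a pose out of reach is approached as far as the arm can. A call is refused whole if a number of a shift passes 0.0417 or a number of a turn 7.16, either way. A call with a gripper value outside its range is refused whole. The fingers move at their own pace and stop on an object; FORCE is the grip in N (left out, the last holds). Time passes only in rows, so rows that do not move let the fingers close. It gives the time, the measured TCP pose, the force, the opening and the grip force at its end, in the units of the state.
- r.get_obs(): the state, without advancing time (a new reading comes with each control period).
- r.get_image(name): name is "side" or "top" or "wrist"; returns (picture, depth): 480x640x3 uint8, red, green, blue; 480x640 float32, mm along the optical axis (not along the pixel's ray), 0 where there is no reading.
- r.calibration(name): a dict with "mtx" (3x3 intrinsics, pixels), "distortion" ([k1, k2, p1, p2, k3] as OpenCV has them; the pictures are not rectified), "R" (3x3) and "t" (3): a world point X has camera coordinates R X + t. Camera axes: x right, y down, z forward; pixel columns grow to the right and rows downward; lengths in mm; the calibration is good to about 2 mm. A picture is of the moment at which its call begins: read the wrist's pose just before it. calibration takes no time and is no camera call; for the wrist camera it gives the pose at the moment of the call.
- r.hand_in(): hands the job in; it is judged then, once.
The state is a dict: "clock": time; "qpos": joint angles; "joint_vel": joint speeds; "joint_torque": joint torques, N m; "eef_pos": TCP position; "ee_rot": TCP orientation; "force": force on the tool from outside, world axes, zero at the start; "moment": the same for the moment, N m; "gripper_width": finger opening in mm; "finger_force": force on a finger pad.
Only numpy, scipy, OpenCV 4.12 (cv2) and the standard library are available. Lean on these libraries where they do the work, as an engineer would, in place of code of your own. Each camera call takes 0.05 s, during which the arm holds its last target. There are 200 camera calls.

TASK

With a fingertip on top of the knurled thumbwheel of the width gauge, roll the wheel until the sliding jaw has closed the gap as far as the gauge mark, so that the jaw's pointer bar lines up with the middle of the blade of the mark clip. Move the jaw only by the wheel, never by touching the jaw itself, leave the stapler, tape roll and tumbler where they stand, and finish with the hand clear of everything.

Things in the scene. Friction and masses are not known exactly. Their poses are not given: they have to be found in the camera images.
- gauge: Width gauge of a binding punch, bolted to the bench: grey base plate 190 (its x) by 320 (its y) by 30 mm high; origin at the centre of its underside, z up, -x side towards the robot. The -x half carries the thumbwheel in a black housing; the +x half two steel jaws 70 mm high (gauge x 5 to 65): the fixed one at the +y end, the sliding one on the -y side; along the +x edge a scale rail.
- wheel_top (a point): Highest point of the thumbwheel, at gauge x -50, y 0, z 77 mm; it does not turn with the wheel. Only this top can be touched: the wheel stands 17 mm proud of its black housing (56 mm in x by 96 mm in y, its top 60 mm above the bench).
- wheel: The thumbwheel: knurled steel roller, radius 32 mm, 22 mm wide; origin at its centre, axle level along gauge x. Rolling its top towards gauge +y drives the sliding jaw to +y (closes the gap), 12 mm per radian, so 32 mm of rim travel moves the jaw 12 mm. It stays where left: about 2 N along the rim turns it; a fingertip pressed down with 4 to 10 N rolls it without slipping.
- jaw: The sliding jaw: steel plate 60 mm (x) by 12 mm (y) with a foot behind it; origin at bench level on the line of its inner face, at gauge x 0. It slides along gauge y with the wheel. Not to be touched.
- pointer (a point): Tip line of the sliding jaw's pointer, a dark bar 4 mm wide reaching out over the scale rail; the point lies on its middle line (also the line of the jaw's inner face), at gauge x 80, z 42 mm, and moves with the jaw along gauge y.
- mark (a point): The gauge mark: middle of the thin (3 mm) upright blade of a small dark steel clip, 18 mm wide, fixed on the outer edge of the scale rail; gauge x 80, z 42 mm. The pointer starts 16 to 48 mm short of it, on its gauge -y side; the jaw is set when both points have the same gauge y. The pointer passes freely.
- stapler: Loose grey and black stapler 120 mm long, 40 mm wide, 38 mm high, lying beside the gauge; not to be moved.
- tape_roll: Loose cardboard tape roll, outer diameter 84 mm, 24 mm high, lying flat beside the gauge; not to be moved.
- tumbler: Loose metal tumbler, diameter 68 mm, 85 mm high, standing beside the gauge; not to be moved.

How it is judged (in metres and radians):
On the way, in this order (a step that is already met when the one before it is completed fails the run):
1. a fingertip rests on the thumbwheel (contact force between the fingers and wheel above 0.5 N), for 0.05 s.
2. the pointer has come to the mark (y of pointer in the frame of mark between -0.003 and 0.003 m), for 0.1 s.
At the end, for the whole second after the job is handed in: The sliding jaw's pointer stands within 3 mm of the mark either way along the rail, the wheel is at rest, and stapler, tape roll and tumbler are within 15 mm of where they began (all of step 2 and distance of each of stapler, tape_roll, tumbler from where it was at the start of the episode below 0.015 m and angular speed of wheel below 0.05 rad/s); the robot touches nothing.
It fails at once if the sliding jaw is touched by the robot (contact force between any of the fingers, the arm and jaw above 0.5 N).
It fails at once if the stapler, tape roll or tumbler is pushed aside, lifted or carried (distance of any of stapler, tape_roll, tumbler from where it was at the start of the episode above 0.015 m).
It also fails if it takes over 51 s, if anything falls off the work surface, if the arm or the gripper's body presses on something with over 40 N, if the wrist force passes 120 N, or if a joint passes its speed limit or range.

## Working session

There is one attempt and no reset: what is moved stays moved. The work goes in short steps, Python scripts to look and compute and a shell command to move; the robot and the scene stay as the last step left them, time stands still between calls to the robot, and variables do not carry over. Pictures are saved under pics/ and viewed, at most 10 in all, crops included, and the job is handed in when it is done.

```bash
mkdir -p pics; python3 - <<'E'
from rig import r
import cv2,numpy as np
o=r.get_obs();print(o)
for n in("top","side"):
    im,d=r.get_image(n);cv2.imwrite(f"pics/{n}0.png",im[...,::-1]);np.save(f"pics/{n}0.npy",d)
    print(n,r.calibration(n))
E
```

```text
{'clock': 0.0, 'qpos': array([-0.91682024,  0.50187834, -0.42676361,  1.5514679 ,  0.22084577,
        1.13828585, -0.21028397]), 'joint_vel': array([-7.14435013e-04,  3.86481714e-04,  6.87612861e-04,  2.61632854e-04,
       -6.66797443e-06, -1.04214068e-04, -6.69945232e-04]), 'joint_torque': array([-5.37539800e-04, -5.69507110e+01, -5.81639975e+00, -2.80943656e+01,
        1.06617328e-02,  1.17963666e-02,  1.70743471e-05]), 'eef_pos': array([247.39083109, 600.32404773, 230.23034454]), 'ee_rot': array([-3.13961769e+00, -2.15874911e-05,  2.75088602e+00]), 'force': array([-0.98845688,  0.7709894 , -0.2903618 ]), 'moment': array([-0.06661241,  0.03163421,  0.02093959]), 'finger_force': 0.0, 'gripper_width': 85.37803531529194}
top {'mtx': array([[597.3425264 ,   0.        , 319.06898219],
       [  0.        , 597.3425264 , 238.66388742],
       [  0.        ,   0.        ,   1.        ]]), 'distortion': array([0.02894256, 0.        , 0.        , 0.        , 0.        ]), 'R': array([[ 3.26294599e-05, -9.99916861e-01, -1.28945463e-02],
       [-9.91815494e-01,  1.61400795e-03, -1.27669182e-01],
       [ 1.27679379e-01,  1.27931766e-02, -9.91732984e-01]]), 't': array([  58.73000179,  604.92842912, 1057.50457407])}
side {'mtx': array([[540.43914297,   0.        , 320.43618416],
       [  0.        , 540.43914297, 236.14531704],
       [  0.        ,   0.        ,   1.        ]]), 'distortion': array([-0.01837884,  0.        ,  0.        ,  0.        ,  0.        ]), 'R': array([[-0.98464973, -0.17397057, -0.01411218],
       [-0.10860765,  0.67397942, -0.73072301],
       [ 0.13663562, -0.71797353, -0.68252819]]), 't': array([ 612.00770103,   99.14115147, 1000.84312988])}
```

View pics/top0.png

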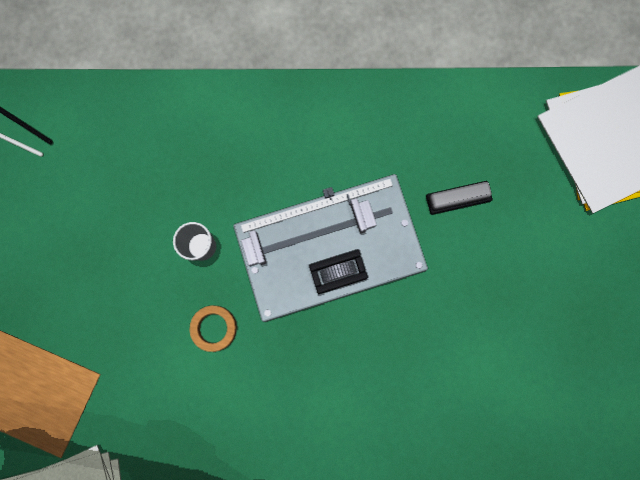

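View pics/side0.png

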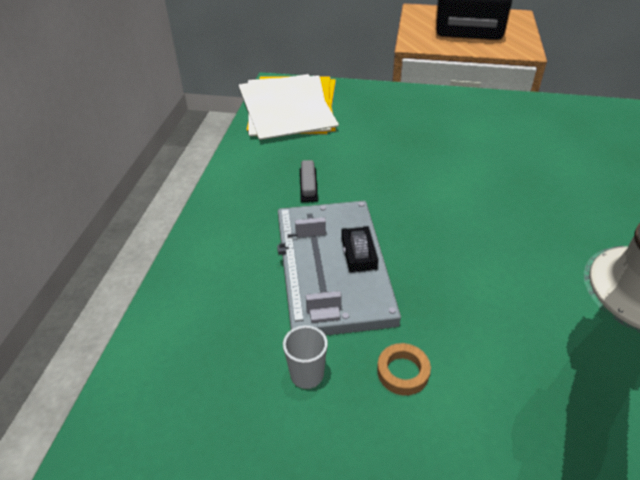

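The top view shows the gauge with base corners at about (236,224), (395,176), (427,268) and (263,320). The wheel is at (339,271), the clip near (328,193) and the sliding jaw near (363,215). The tumbler (193,242), tape roll (213,328) and stapler (459,197) stand clear of the wheel.

```bash
cat >h.py <<'E'
import numpy as np,cv2
from rig import r
def cloud(n,d):
    c=r.calibration(n);v,u=np.mgrid[:480,:640]
    p=cv2.undistortPoints(np.stack([u,v],-1).reshape(-1,1,2).astype(float),c["mtx"],c["distortion"]).reshape(480,640,2)
    X=np.dstack([p*d[...,None],d])
    return (X-c["t"])@c["R"]
def plane(n,uv,z):
    c=r.calibration(n)
    p=cv2.undistortPoints(np.array(uv,float).reshape(-1,1,2),c["mtx"],c["distortion"]).reshape(-1,2)
    D=np.c_[p,np.ones(len(p))]@c["R"];C=-c["R"].T@c["t"]
    return C+D*((z-C[2])/D[:,2])[:,None]
def proj(n,P):
    c=r.calibration(n);return cv2.projectPoints(np.array(P,float).reshape(-1,1,3),cv2.Rodrigues(c["R"])[0],c["t"],c["mtx"],c["distortion"])[0].reshape(-1,2)
E
python3 - <<'E'
from h import *
d=np.load("pics/top0.npy");W=cloud("top",d)
print("bench z",np.median(W[300:450,300:500,2]))
m=np.zeros((480,640),bool);m[165:335,225:435]=1
m&=(W[...,2]>18)
rc=cv2.minAreaRect(W[m][:,:2].astype(np.float32));print("rect",rc)
print("corners",plane("top",[(236,224),(395,176),(427,268),(263,320)],30).round(1))
print("plate z",np.median(W[m][:,2]))
q=m&(W[...,2]>70);q[:240]=0;print("wheel",W[q].mean(0),W[q].max(0))
im=cv2.imread("pics/top0.png")
cv2.imwrite("pics/c1.png",cv2.resize(im[170:250,290:410],None,fx=6.6,fy=6.6,interpolation=cv2.INTER_CUBIC))
E
```

```text
bench z 0.7575425212196105
rect ((582.49853515625, 43.11302185058594), (228.57839965820312, 432.4087829589844), 12.986858367919922)
corners [[ 633.9  212.9   30. ]
 [ 724.2  -83.8   30. ]
 [ 551.6 -139.6   30. ]
 [ 457.   160.4   30. ]]
plate z 31.51155376325057
wheel [535.02990428  53.79993694 277.9978845 ] [ 598.78873403  177.44758294 1126.75018059]
```

View pics/c1.png

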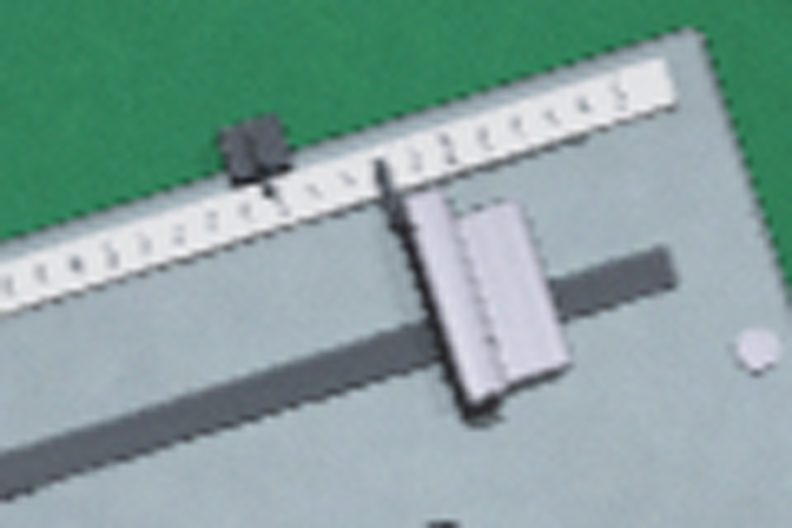

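The crop shows the pointer tip at crop (381,163), full image about (347.7,194.7). The clip is at crop (255,150), full about (328.6,192.7), but its blade isn't resolved. I'll fit the gauge pose and then use the wrist camera for a closer look.

```bash
python3 - <<'E'
from h import *
from scipy.optimize import minimize
d=np.load("pics/top0.npy");W=cloud("top",d)
m=np.zeros((480,640),bool);m[165:335,225:435]=1
m&=(W[...,2]>20)&(W[...,2]<40)
P=W[m][:,:2]
n,l,s,_=cv2.connectedComponentsWithStats(m.astype(np.uint8));k=1+s[1:,4].argmax();P=W[l==k]
rc=cv2.minAreaRect(P[:,:2].astype(np.float32));print(rc,np.median(P[:,2]))
a=np.radians(rc[2]);print(cv2.boxPoints(rc))
yaw=a if rc[1][0]<rc[1][1] else a-np.pi/2
c=np.array(rc[0]);R=np.array([[np.cos(yaw),-np.sin(yaw)],[np.sin(yaw),np.cos(yaw)]])
print("yaw",yaw,"wheel_top",c+R@[-50,0])
G=lambda x,y,z:np.r_[c+R@[x,y],z]
print("check housing corners px",proj("top",[G(-50+sx*28,sy*48,60) for sx in(-1,1) for sy in(-1,1)]+[G(-50,0,77)]).round(1))
loc=lambda uv,z:((plane("top",[uv],z)[0,:2]-c)@R).round(1)
print("pointer tip gauge",loc((347.7,194.7),42),"clip",loc((328.6,192.7),42))
cw=r.calibration("wrist");print("wrist cam pos",-cw["R"].T@cw["t"],cw["R"],cw["mtx"])
o=r.get_obs();print(o["eef_pos"],o["ee_rot"])
E
```

```text
((592.379638671875, 38.35359191894531), (190.22341918945312, 320.4698181152344), 17.489593505859375) 30.909103701584765
[[ 453.50897  162.59692]
 [ 549.8206  -143.05807]
 [ 731.2503   -85.88974]
 [ 634.93866  219.76526]]
yaw 0.30525099151266427 wheel_top [544.6910611   23.32696326]
check housing corners px [[368.9 277.4]
 [317.5 293.7]
 [359.2 247.7]
 [308.2 263.8]
 [338.6 269.9]]
pointer tip gauge [ 79.7 -59.8] clip [ 94.  -27.3]
wrist cam pos [178.66934436 628.73793724 373.45472542] [[ 0.38186629  0.92421679 -0.00121261]
 [ 0.88383835 -0.36479859  0.29283401]
 [ 0.27019975 -0.11289519 -0.95616252]] [[402.82244973   0.         325.34916793]
 [  0.         402.82244973 239.21796027]
 [  0.           0.           1.        ]]
[247.37941923 600.37256378 230.340944  ] [-3.13977151e+00 -5.05329436e-05  2.75087929e+00]
```

The plate fits 190.2 × 320.5 mm with yaw 0.305, and the reprojected housing and wheel agree. Wheel top is about (544.7, 23.3). Next I shut the fingers and move above the wheel.

```bash
python3 -m pendant '[[[0,-0.0248,-0.021,0.001,0,0,0],[0,-0.0248,-0.021,0.001,0,0,0],[0,-0.0248,-0.021,0.001,0,0,0],[0,-0.0248,-0.021,0.001,0,0,0],[0,-0.0248,-0.021,0.001,0,0,0],[0,-0.0248,-0.021,0.001,0,0,0],[0,-0.0248,-0.021,0.001,0,0,0],[0,-0.0248,-0.021,0.001,0,0,0],[0,-0.0248,-0.021,0.001,0,0,0],[0,-0.0248,-0.021,0.001,0,0,0],[0,-0.0248,-0.021,0.001,0,0,0],[0,-0.0248,-0.021,0.001,0,0,0],[0,-0.0248,-0.021,0.001,0,0,0],[0,-0.0248,-0.021,0.001,0,0,0],[0,-0.0248,-0.021,0.001,0,0,0],[0,-0.0248,-0.021,0.001,0,0,0],[0,-0.0248,-0.021,0.001,0,0,0],[0,-0.0248,-0.021,0.001,0,0,0],[0,-0.0248,-0.021,0.001,0,0,0],[0,-0.0248,-0.021,0.001,0,0,0]]]' 30
python3 -m pendant '[[[0,0,0,0,0,0,7.15],[0,0,0,0,0,0,7.15],[0,0,0,0,0,0,7.15],[0,0,0,0,0,0,7.15],[0,0,0,0,0,0,7.15],[0,0,0,0,0,0,7.15],[0,0,0,0,0,0,7.15],[0,0,0,0,0,0,0],[0,0,0,0,0,0,0],[0,0,0,0,0,0,0],[0,0,0,0,0,0,0]]]'
python3 - <<'E'
from h import *
o=r.get_obs();print(o["clock"],o["eef_pos"],o["ee_rot"],o["force"],o["qpos"])
print(o["eef_pos"])
c=r.calibration("wrist");im,d=r.get_image("wrist")
np.savez("pics/w1.npz",R=c["R"],t=c["t"],d=d);cv2.imwrite("pics/w1.png",im[...,::-1])
yaw=o["ee_rot"][2];D=np.array([544.7,23.3])-o["eef_pos"][:2]
print("to wheel tool x,y:",D@[np.cos(yaw),np.sin(yaw)],D@[np.sin(yaw),-np.cos(yaw)])
E
```

```text
clock: 1.77
eef_pos: [546.4, 22.2, 211.0]
ee_rot: [-3.141, -0.001, 2.751]
force: [0.2, 0.5, -0.1]
gripper_width: -0.2
finger_force: 0.0
clock: 2.68
eef_pos: [546.1, 23.8, 211.2]
ee_rot: [-3.141, -0.0, 1.88]
force: [0.0, 1.0, 0.0]
gripper_width: 0.2
finger_force: 0.0
2.6833 [546.08289095  23.77897752 211.16044983] [-3.14133280e+00 -1.44231615e-04  1.87986591e+00] [0.03684867 0.9955119  0.02733263] [-9.02760546e-02  3.06487299e-01 -2.80437383e-03  1.84520397e+00
  9.10097669e-04  9.90187451e-01  2.15620410e-01]
[546.08289095  23.77897752 211.16044983]
to wheel tool x,y: -0.03564480963300813 -1.4630571746594143
```

View pics/w1.png

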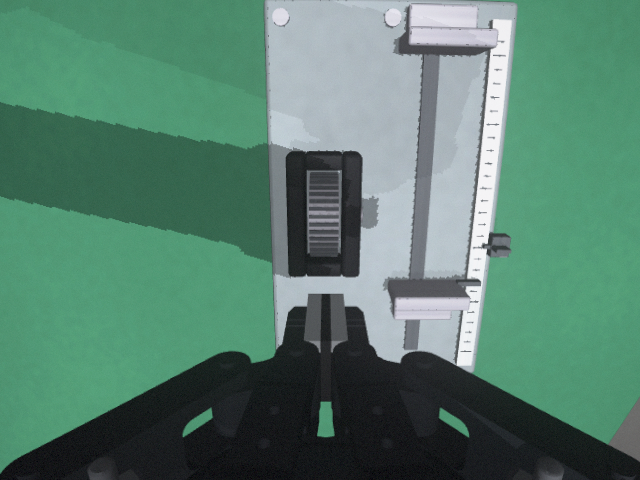

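The wrist view shows the wheel at (323,213), fingertips at (325,295), the pointer bar at about (468,282) and the clip at about (498,244), with its thin blade reaching left to about 484. I'll zoom in and measure in gauge coordinates.

```bash
cat >>h.py <<'E'
C0=np.array([592.38,38.35]);YAW=0.30525
RG=np.array([[np.cos(YAW),-np.sin(YAW)],[np.sin(YAW),np.cos(YAW)]])
def wl(c,uv,z):
    i=r.calibration("wrist")
    p=cv2.undistortPoints(np.array(uv,float).reshape(-1,1,2),i["mtx"],i["distortion"]).reshape(-1,2)
    D=np.c_[p,np.ones(len(p))]@c["R"];C=-c["R"].T@c["t"]
    return ((C+D*((z-C[2])/D[:,2])[:,None])[:,:2]-C0)@RG
E
python3 - <<'E'
from h import *
c=np.load("pics/w1.npz");im=cv2.imread("pics/w1.png")
cv2.imwrite("pics/c2.png",cv2.resize(im[225:300,450:525],None,fx=8,fy=8,interpolation=cv2.INTER_CUBIC))
print(wl(c,[(458,282.5),(479,282.5),(484,245.5)],42).round(1), "wheel",wl(c,[(324,213)],77).round(1))
E
```

```text
[[ 64.  -59.1]
 [ 82.1 -59.2]
 [ 82.4 -26.2]] wheel [[-49.4   8.9]]
```

View pics/c2.png

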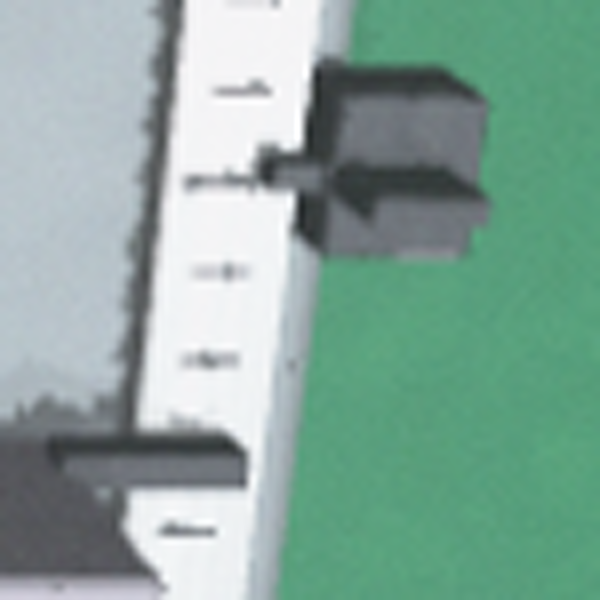

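The crop shows the pointer bar's top centred at crop (170,471), image about (471,284). The blade tongue is at crop (290,175), image about (486,247), so the gap is about 33 mm. That needs about 88 mm of rim travel, which I'll do in several flat 20 mm strokes. Now I descend at the start of a stroke.

```bash
python3 -m pendant '[[[0,-0.009,-0.0015,0.026,0,0,0],[0,0,0,0.026,0,0,0],[0,0,0,0.026,0,0,0],[0,0,0,0.026,0,0,0],[0,0,0,0.024,0,0,0],[0,0,0,0,0,0,0],[0,0,0,0,0,0,0]]]'
python3 -m pendant '[[[0,0,0,0.002,0,0,0],[0,0,0,0.002,0,0,0],[0,0,0,0.001,0,0,0],[0,0,0,0,0,0,0]]]'
```

```text
clock: 3.32
eef_pos: [546.3, 14.6, 82.4]
ee_rot: [-3.138, -0.001, 1.878]
force: [-0.6, -0.2, -0.3]
gripper_width: 0.3
finger_force: 0.0
clock: 3.65
eef_pos: [548.2, 14.8, 79.3]
ee_rot: [3.14, 0.0, 1.877]
force: [0.0, 0.6, 0.2]
gripper_width: 0.4
finger_force: 0.0
```

```bash
python3 -m pendant '[[[0,0,0,0.001,0,0,0],[0,0,0,0,0,0,0],[0,0,0,0,0,0,0]]]'
python3 -m pendant '[[[0,0,0,0.001,0,0,0],[0,0,0,0,0,0,0],[0,0,0,0,0,0,0]]]'
python3 -m pendant '[[[0,0,0,0.001,0,0,0],[0,0,0,0,0,0,0],[0,0,0,0,0,0,0]]]'
```

```text
clock: 3.9
eef_pos: [547.6, 14.7, 77.5]
ee_rot: [3.141, 0.0, 1.877]
force: [-0.2, -0.3, 1.0]
gripper_width: 0.0
finger_force: 0.0
clock: 4.15
eef_pos: [547.7, 14.7, 76.8]
ee_rot: [3.141, 0.0, 1.877]
force: [-1.0, -0.3, 4.9]
gripper_width: 0.1
finger_force: 2.4
clock: 4.4
eef_pos: [548.0, 14.5, 76.6]
ee_rot: [3.141, 0.0, 1.877]
force: [-3.5, -1.3, 11.2]
gripper_width: -0.1
finger_force: 5.8
```

Contact made at about 6 N per mm. I back off 0.5 mm and roll the first stroke.

```bash
python3 -m pendant '[[[0,0,0,-0.0005,0,0,0],[0,0.002,0,0,0,0,0],[0,0.002,0,0,0,0,0],[0,0.002,0,0,0,0,0],[0,0.002,0,0,0,0,0],[0,0.002,0,0,0,0,0],[0,0,0,0,0,0,0]]]'
python3 -m pendant '[[[0,0.002,0,0,0,0,0],[0,0.002,0,0,0,0,0],[0,0.002,0,0,0,0,0],[0,0.002,0,0,0,0,0],[0,0,0,0,0,0,0]]]'
python3 -m pendant '[[[0,0,0,-0.02,0,0,0],[0,0,0,-0.02,0,0,0],[0,0,0,-0.03,0,0,0],[0,0,0,-0.03,0,0,0],[0,0,0,-0.03,0,0,0],[0,0,0,0,0,0,0],[0,0,0,0,0,0,0]]]'
python3 - <<'E'
from h import *
c=r.calibration("wrist");im,d=r.get_image("wrist")
np.savez("pics/w2.npz",R=c["R"],t=c["t"],d=d);cv2.imwrite("pics/w2.png",im[...,::-1])
a=cv2.imread("pics/w1.png")[225:300,430:525];b=im[...,::-1][225:300,430:525]
cv2.imwrite("pics/c3.png",cv2.resize(b,None,fx=8,fy=8,interpolation=cv2.INTER_CUBIC))
E
```

```text
clock: 4.98
eef_pos: [545.1, 23.5, 77.0]
ee_rot: [3.141, 0.001, 1.877]
force: [-3.2, -1.6, 10.0]
gripper_width: 0.0
finger_force: 4.8
clock: 5.4
eef_pos: [542.6, 31.2, 76.9]
ee_rot: [3.141, 0.001, 1.877]
force: [-2.0, -2.0, 9.1]
gripper_width: -0.0
finger_force: 4.7
clock: 5.98
eef_pos: [543.6, 32.0, 207.9]
ee_rot: [3.137, 0.001, 1.877]
force: [-0.1, -0.5, -0.7]
gripper_width: -0.2
finger_force: 0.0
```

View pics/c3.png

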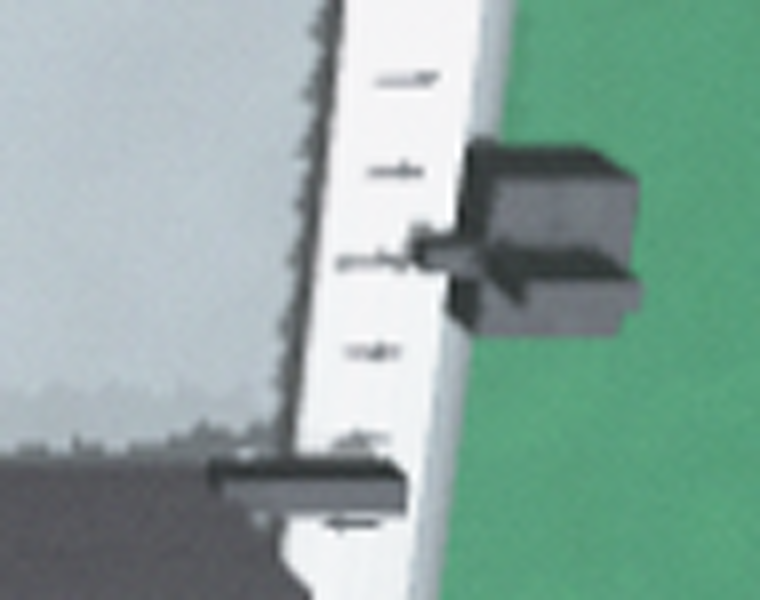

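The jaw moved about 6.5 mm as predicted, with the pointer now at crop y≈493 and the blade at crop y≈255. About 26.5 mm remains. I'll make three more 20 mm strokes.

```bash
python3 -m pendant '[[[0,-0.019,0,0.03,0,0,0],[0,0,0,0.03,0,0,0],[0,0,0,0.03,0,0,0],[0,0,0,0.02,0,0,0],[0,0,0,0.012,0,0,0],[0,0,0,0.005,0,0,0],[0,0,0,0.003,0,0,0],[0,0,0,0,0,0,0],[0,0.002,0,0,0,0,0],[0,0.002,0,0,0,0,0],[0,0.002,0,0,0,0,0],[0,0.002,0,0,0,0,0],[0,0.002,0,0,0,0,0],[0,0,0,0,0,0,0]]]'
python3 -m pendant '[[[0,0.002,0,0,0,0,0],[0,0.002,0,0,0,0,0],[0,0.002,0,0,0,0,0],[0,0.002,0,0,0,0,0],[0,0.002,0,0,0,0,0],[0,0,0,0,0,0,0],[0,0,0,-0.02,0,0,0],[0,-0.01,0,0,0,0,0],[0,-0.01,0,0,0,0,0],[0,0,0,0.012,0,0,0],[0,0,0,0.005,0,0,0],[0,0,0,0.003,0,0,0],[0,0,0,0,0,0,0],[0,0.002,0,0,0,0,0],[0,0.002,0,0,0,0,0],[0,0.002,0,0,0,0,0],[0,0.002,0,0,0,0,0],[0,0.002,0,0,0,0,0],[0,0,0,0,0,0,0]]]'
```

```text
clock: 7.2
eef_pos: [542.2, 21.2, 76.8]
ee_rot: [-3.136, 0.001, 1.876]
force: [-10.7, -4.5, 15.6]
gripper_width: -0.1
finger_force: 8.0
clock: 8.78
eef_pos: [544.3, 22.3, 76.8]
ee_rot: [-3.14, 0.001, 1.877]
force: [-7.0, -3.2, 21.6]
gripper_width: 0.1
finger_force: 11.0
```

Vertical force has crept up to about 21 N, so I back off 2 mm and continue.

```bash
python3 -m pendant '[[[0,0,0,-0.0022,0,0,0],[0,0.002,0,0,0,0,0],[0,0.002,0,0,0,0,0],[0,0.002,0,0,0,0,0],[0,0.002,0,0,0,0,0],[0,0.002,0,0,0,0,0],[0,0,0,0,0,0,0]]]'
python3 -m pendant '[[[0,0,0,-0.02,0,0,0],[0,-0.01,0,0,0,0,0],[0,-0.01,0,0,0,0,0],[0,0,0,0.012,0,0,0],[0,0,0,0.005,0,0,0],[0,0,0,0.003,0,0,0],[0,0,0,0,0,0,0],[0,0,0,0,0,0,0]]]'
```

```text
clock: 9.37
eef_pos: [541.1, 33.9, 77.4]
ee_rot: [-3.141, -0.001, 1.878]
force: [-0.3, -0.5, 0.3]
gripper_width: 0.1
finger_force: 0.0
clock: 10.03
eef_pos: [546.5, 13.3, 76.9]
ee_rot: [-3.139, -0.0, 1.877]
force: [-1.5, -0.6, 1.9]
gripper_width: -0.1
finger_force: 1.0
```

```bash
python3 -m pendant '[[[0,0,0,0.001,0,0,0],[0,0,0,0,0,0,0]]]'
python3 -m pendant '[[[0,0.002,0,0,0,0,0],[0,0.002,0,0,0,0,0],[0,0.002,0,0,0,0,0],[0,0.002,0,0,0,0,0],[0,0.002,0,0,0,0,0],[0,0,0,0,0,0,0]]]'
python3 -m pendant '[[[0,0.002,0,0,0,0,0],[0,0.002,0,0,0,0,0],[0,0.002,0,0,0,0,0],[0,0.002,0,0,0,0,0],[0,0,0,0,0,0,0]]]'
python3 -m pendant '[[[0,0,0,-0.02,0,0,0],[0,-0.02,0,-0.02,0,0,0],[0,-0.02,0,-0.03,0,0,0],[0,-0.02,0,-0.03,0,0,0],[0,-0.02,0,-0.03,0,0,0],[0,0,0,0,0,0,0],[0,0,0,0,0,0,0]]]'
python3 - <<'E'
from h import *
c=r.calibration("wrist");im,d=r.get_image("wrist")
np.savez("pics/w3.npz",R=c["R"],t=c["t"],d=d);cv2.imwrite("pics/w3.png",im[...,::-1])
p=wl(c,[(450,150)],42);print(p, "nadir gauge y",((-c["R"].T@c["t"])[:2]-C0)@RG)
cv2.imwrite("pics/c4.png",cv2.resize(im[...,::-1][125:225,430:560],None,fx=6,fy=6,interpolation=cv2.INTER_CUBIC))
E
```

```text
clock: 10.2
eef_pos: [546.7, 13.4, 76.7]
ee_rot: [-3.139, -0.0, 1.877]
force: [-4.8, -1.6, 6.4]
gripper_width: -0.2
finger_force: 3.5
clock: 10.7
eef_pos: [543.6, 22.9, 77.0]
ee_rot: [-3.139, 0.0, 1.877]
force: [-3.0, -2.2, 8.7]
gripper_width: 0.1
finger_force: 4.6
clock: 11.12
eef_pos: [541.3, 30.6, 76.9]
ee_rot: [-3.139, 0.0, 1.877]
force: [-4.6, -2.4, 9.7]
gripper_width: -0.1
finger_force: 4.5
clock: 11.7
eef_pos: [568.0, -46.5, 208.5]
ee_rot: [3.138, 0.001, 1.875]
force: [-0.9, 0.7, -0.8]
gripper_width: 0.3
finger_force: 0.0
[[ 47.06875831 -23.53364952]] nadir gauge y [-49.12794624   0.8374463 ]
```

View pics/c4.png

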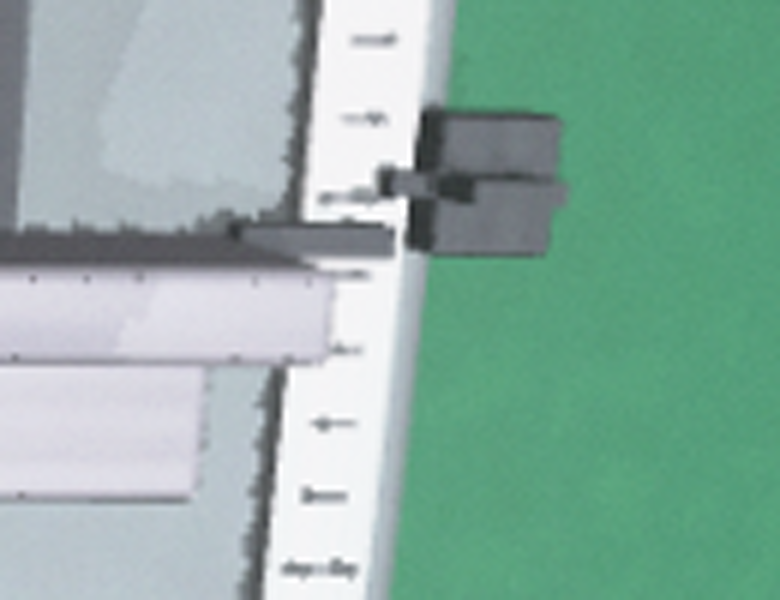

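The crop shows the pointer bar centred at crop (370,241), image (491.7,165.2). The blade runs from crop (395,184) to (555,192), image about (495.8,155.7) to (522.5,157).

```bash
python3 - <<'E'
from h import *
c=np.load("pics/w3.npz")
f=lambda x,y:(430+x/6,125+y/6)
print(wl(c,[f(260,236),f(370,241),f(395,184),f(460,188),f(555,192)],42).round(1))
print(wl(c,[f(395,184),f(555,192)],60).round(1))
W=c["d"];print(W[150:172,480:525:6])
for y,x in[(165,485),(155,497),(157,515),(146,515),(162,515)]:
    i=r.calibration("wrist");p=cv2.undistortPoints(np.array([[[x,y]]],float),i["mtx"],i["distortion"]).ravel();X=(np.r_[p,1]*W[y,x]-c["t"])@c["R"];print(x,y,(X[:2]-C0)@RG,X[2])
E
```

```text
[[ 66.2 -34.3]
 [ 80.8 -34.8]
 [ 83.3 -27.5]
 [ 91.9 -27.9]
 [104.6 -28.3]]
[[ 75.6 -25.8]
 [ 95.7 -26.6]]
[[310.66476 307.89984 309.27542 308.06223 303.59726 302.11005 302.49176
  301.21338]
 [311.975   309.05615 308.45718 310.62906 303.02618 303.796   302.67926
  303.02197]
 [312.37604 310.303   309.77753 308.989     0.      303.86755 304.3957
  302.68347]
 [311.2039  309.72366 308.83264 305.2439  303.31784 304.93857 303.5357
  303.56827]
 [312.19858 311.30936 309.6241  303.7942  301.76392 297.65552 297.91742
  302.9949 ]
 [312.3651  308.64725 310.02362 304.10065 301.66446 292.9218  293.43185
  304.32483]
 [310.92096 310.22238 310.9114  303.5826  302.17468 295.63916 294.26993
  293.76056]
 [312.02917 310.1841  309.294   304.79858 301.81802 294.03107 293.18948
  293.12173]
 [310.87537 309.93057 309.5869  311.73434 304.73175 294.24228 294.4171
    0.     ]
 [311.91528 311.83105 310.50616 312.55267 305.6158  305.3641  304.99234
  346.29303]
 [310.40442 311.4469  311.67612 312.92413 303.41122 304.42007 303.6126
  346.91486]
 [312.53073 312.23987 311.9409  312.51535 305.0094  306.66284 
[... 440 characters left out ...]
693]
 [302.52942 303.5001  303.09268 319.29327 306.2969  306.55692 308.29654
  348.5253 ]
 [313.67197 313.8183  313.22287 318.30524 348.56372 348.89026 349.23022
  348.0709 ]
 [281.99298 313.44617 312.8486  319.40878 349.42453 350.6176  348.93933
  349.73016]
 [278.86548 312.90567 313.23492 318.98322 350.37225 348.7452  349.48654
  349.75244]
 [278.32565 313.64786 313.57248 319.76688 348.9231  349.142   351.15308
  349.11005]]
485 165 [ 74.1587161  -34.33438092] 45.24499183366649
497 155 [ 84.15234356 -26.98340696] 41.94433075122076
515 157 [ 92.59731739 -27.15513918] 54.59482699181548
515 146 [ 97.73101395 -20.01265854] 41.69340587598089
515 162 [ 98.45026389 -32.03427366] 43.32878423943326
```

About 7.3 mm of jaw travel remains, or 19.5 mm of rim. Next is a 19 mm stroke with a force check.

```bash
python3 -m pendant '[[[0,0.02,0,0.03,0,0,0],[0,0.02,0,0.03,0,0,0],[0,0.021,0,0.03,0,0,0],[0,0,0,0.02,0,0,0],[0,0,0,0.012,0,0,0],[0,0,0,0.005,0,0,0],[0,0,0,0.002,0,0,0],[0,0,0,0,0,0,0],[0,0,0,0,0,0,0]]]'
```

```text
clock: 12.5
eef_pos: [548.8, 12.3, 78.3]
ee_rot: [3.141, 0.0, 1.876]
force: [-0.2, 0.8, 0.6]
gripper_width: -0.4
finger_force: 0.0
```

```bash
python3 -m pendant '[[[0,0.0015,0,0.002,0,0,0],[0,0,0,0,0,0,0],[0,0,0,0,0,0,0]]]'
```

```text
clock: 12.75
eef_pos: [548.9, 13.8, 76.8]
ee_rot: [3.139, 0.001, 1.877]
force: [1.5, -1.4, 3.0]
gripper_width: -0.3
finger_force: 1.3
```

```bash
python3 -m pendant '[[[0,0,0,0.0007,0,0,0],[0,0.002,0,0,0,0,0],[0,0.002,0,0,0,0,0],[0,0.002,0,0,0,0,0],[0,0.002,0,0,0,0,0],[0,0.002,0,0,0,0,0],[0,0,0,0,0,0,0]]]'
python3 -m pendant '[[[0,0.002,0,0,0,0,0],[0,0.002,0,0,0,0,0],[0,0.002,0,0,0,0,0],[0,0.002,0,0,0,0,0],[0,0.001,0,0,0,0,0],[0,0,0,0,0,0,0],[0,0,0,0,0,0,0]]]'
python3 -m pendant '[[[0,0,0,-0.02,0,0,0],[0,-0.025,0,-0.02,0,0,0],[0,-0.025,0,-0.03,0,0,0],[0,-0.025,0,-0.03,0,0,0],[0,-0.025,0,-0.03,0,0,0],[0,0,0,0,0,0,0],[0,0,0,0,0,0,0]]]'
python3 - <<'E'
from h import *
c=r.calibration("wrist");im,d=r.get_image("wrist")
np.savez("pics/w4.npz",R=c["R"],t=c["t"],d=d);cv2.imwrite("pics/w4.png",im[...,::-1])
print("nadir",((-c["R"].T@c["t"])[:2]-C0)@RG)
cv2.imwrite("pics/c5.png",cv2.resize(im[...,::-1][80:180,430:560],None,fx=6,fy=6,interpolation=cv2.INTER_CUBIC))
E
```

```text
clock: 13.33
eef_pos: [545.9, 23.5, 76.9]
ee_rot: [3.139, 0.001, 1.877]
force: [-0.9, -2.0, 11.0]
gripper_width: -0.2
finger_force: 5.4
clock: 13.92
eef_pos: [543.2, 32.1, 76.9]
ee_rot: [3.139, 0.001, 1.877]
force: [-1.0, -0.7, 10.7]
gripper_width: -0.2
finger_force: 5.2
clock: 14.5
eef_pos: [573.6, -65.1, 207.4]
ee_rot: [3.138, 0.002, 1.874]
force: [0.1, -0.1, -0.3]
gripper_width: -0.2
finger_force: 0.0
nadir [-49.39101814 -18.46385409]
```

View pics/c5.png

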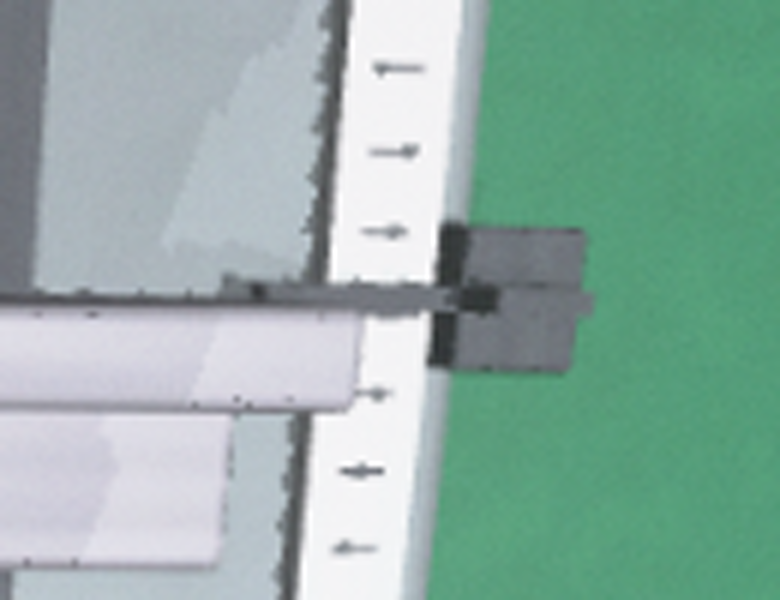

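The pointer bar now runs straight into the blade, with the bar centre at crop (380,297) and the blade centre at crop (585,302). I'll check this numerically.

```bash
python3 - <<'E'
from h import *
c=np.load("pics/w4.npz");f=lambda x,y:(430+x/6,80+y/6)
print("ptr",wl(c,[f(290,295),f(400,299)],44).round(1),"blade",wl(c,[f(585,302),f(530,300)],54.5).round(1),"body edges",wl(c,[f(520,228),f(510,373)],43).round(1))
g=cv2.cvtColor(cv2.imread("pics/w4.png"),cv2.COLOR_BGR2GRAY)
for x in(493,498,500,):print(x,g[122:138,x])   # bar/tongue columns
for x in(527,528):print(x,g[122:138,x])
E
```

```text
ptr [[ 66.2 -27.4]
 [ 80.3 -27.7]] blade [[ 99.  -27.4]
 [ 92.1 -27.3]] body edges [[ 95.3 -18.9]
 [ 96.  -36.7]]
493 [244 244 243 242 238 163 118 119 121 117 134 205 244 244 244 244]
498 [243 244 245 242 239 122 119 117 118 120 153 230 244 243 244 244]
500 [244 243 244 244 240 152 118 118 118 143 221 238 245 243 241 232]
527 [117 113 124 124 124 128 126 116 114 118 121 129 131 130 133 128]
528 [134 132 133 134 132 133 128 119 121 119 125 132 134 131 132 129]
```

The pointer is at -27.6 mm against the blade at -27.4 mm and the clip centre at -27.8 mm. The hand is clear, so I hand in.

```bash
python3 -c "
from rig import r
print(r.hand_in())"
```

```text
the job is handed in; nothing more can be done
None
```

The job is handed in: I rolled the wheel until the pointer measured within about 0.5 mm of the middle of the mark's blade, and finished about 15 s in with the hand clear of the gauge. I moved the jaw only by the wheel and went nowhere near the stapler, tape roll or tumbler; the hand-in returned no verdict.

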